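# Weight and set the locker lamp stand

### The arm

A 6-joint arm with a two-finger parallel gripper is mounted at the origin on the work surface. World frame = base frame: x ahead of the robot, y to its left, z up, the work surface at z = 0. Lengths are in mm, angles in rad, forces in N, time in s.
With the tool pointing down it reaches from about 275 to 850 mm from the base axis. Payload 5.2 kg.
Tool frame: the origin (TCP) lies at the very end of the fingers, on their centre line; the grasp point (between the pads) lies 19 mm behind it; x points along the fingers, y is the direction in which the jaws open and shut, and the axes are right-handed (so a half turn about x gives the same grasp; the last joint's range is limited). The gripper opens to 85 mm and grips with 20 to 120 N. Pads are 22 mm wide; open, the fingers measure 114 mm over their backs; the gripper's body (76 mm by 85 mm) begins 54 mm behind the grasp point. The pads swing forward as they close: fully open they stand 13 mm farther back than shut.
Start: joints at [1.004, 0.259, 1.535, -0, 1.348, -0.203], TCP at [195.684, 514.016, 231.31] pointing down, gripper open.
Joint ranges: [-3.14, 3.14], [-0.91, 2.08], [0.19, 2.58], [-1.22, 4.36], [0.22, 2.71], [-3.12, 3.12]. Speed limits (rad/s): [2.57, 2.57, 3.14, 3.14, 3.14, 3.14].

### API

Orientations are given as a rotation vector (axis times angle).
In Python, from workcell import status, imaging, arm, nets gives the robot as it stands.
- The arm moves only by the shell command python3 -m handwheel 'ROWS'. ROWS is JSON, a list of rows, each a list of 7 numbers: the finger opening in cm, from 0 to 8.54, then the shift along the tool's x, y, z in cm, then the turn, a rotation vector about the tool's x, y, z in degrees. A call has 1 to 12 rows; each row is the pose to reach, as a shift and turn from the pose measured when the call began, along the tool's axes at that moment; what a row does not reach only later rows make up. A row lasts 1/10 s, in which the tool goes at most 50 mm and 8.59 degrees, less where a joint would pass 70% of its speed; a pose out of reach is approached as far as the arm can. A call with a gripper value outside its range is refused whole. The fingers move at their own pace and stop on an object; the grip force is fixed at half the most. Time passes only in rows, so rows that repeat a pose let the fingers close. It gives the time, the measured TCP pose, the force and the opening at its end, in the units of the state.
- status.get_state(): the state, without advancing time (a new reading comes with each control period).
- imaging.camera(name): name is "scene" or "top"; returns a dict with "image" (384x512x3 uint8, red, green, blue), "fx", "fy", "cx", "cy" (pixels), "rvec" (rotation vector, rad) and "tvec" (3), from world to camera coordinates, as OpenCV has them. Camera axes: x right, y down, z forward; pixel columns grow to the right and rows downward; lengths in mm; the calibration is good to about 2 mm. A picture is of the moment at which its call begins. There is no depth.
- arm.sign_off(): hands the job in, once; it reports no verdict.
Trained networks look in the newest picture that a camera, given by its name, has taken for a name from the list of things; names that differ only in an ending like _2 or _b are one class to them, and where a whole thing is asked for, a point or a joint stands for the part that bears it (a point fixed in the world has none). Each returns a list of dicts, best first, with "score" (0 to 1); they miss things now and then, are a little off and sometimes report something else, mostly with a low value. They report only what shows in the picture. A call takes as long as a camera call. They do not tell look-alikes from the thing itself.
- nets.search_frame(label, camera): "point" ([row, column] in pixels, amid what is visible of it).
- nets.silhouettes(label, camera): "mask" (384x512 bool, what is visible of it) and "point" ([row, column] in pixels, amid what is visible of it).
The state is a dict: "time_s": time; "joint_pos": joint angles; "qd": joint speeds; "joint_efforts": joint torques, N m; "position": TCP position; "ee_rot": TCP orientation; "ft_force": force on the tool from outside, world axes, zero at the start; "wrist_torque": the same for the moment, N m; "grip_width": finger opening in mm.
Only numpy, scipy, OpenCV 4.12 (cv2) and the standard library are available. Lean on these libraries where they do the work, as an engineer would, in place of code of your own. Each camera call takes 0.05 s, during which the arm holds its last target. There are 200 camera calls.

### The job

Get the lamp stand on the shelf ready for its lamp head: lower the flat steel ballast weight into the pocket of the stand's base until it lies flat and square on the pocket floor, and let it go. Then draw the stand's sliding leg up until its length mark is level with the top of the cam ring and, still holding the leg there, swing the cam lever fully shut with the same hand. Finish with the leg still held in the fingers at its mark; do not drag the stand about or push the other things on the shelf out of place.

Things in the scene. Friction and masses are not known exactly. Their poses are not given: they have to be found in the camera images.
- ballast: Ballast weight, loose, dark steel, 0.5 to 0.75 kg: flat slab 50 mm (its x) by 90 mm (its y), 14 mm thick, with a lifting rib along the middle of its top, 16 mm wide (x), 60 mm long (y), 24 mm high: 38 mm in all. Origin: centre of its underside; z up. It goes into the pocket either way round.
- stand: Lamp stand, loose but heavy (2 kg), on the shelf: grey base plate 130 mm (its x) by 260 mm (its y), 24 mm thick; ballast pocket in the -y half, mast at x = 0, y = +85 mm: tube 32 mm across, black 45 mm collar up to z = 135 mm, steel cam ring 136 to 150 mm, then the round leg. Origin: centre of the base's underside; z up.
- pocket (a point): Centre of the floor of the ballast pocket in the stand's base, at x = 0, y = -45, z = 14 mm of the stand; axes as the stand's. The pocket is 53 mm (x) by 93 mm (y), 10 mm deep, with a 2.5 mm chamfer at its mouth: the ballast has 1.5 mm play each side and its slab stands 4 mm proud when home.
- leg: Sliding leg: smooth round aluminium tube, 25 mm across, 180 mm long, upright in the mast, 0.25 kg. It slides straight up (60 mm travel) and turns freely about its own axis; unlocked and let go it sinks by its weight to rest with 55 mm showing above the cam ring. Origin: centre of its lower end, inside the mast; z up.
- leg_top (a point): Centre of the leg's flat top end. At the start about 205 mm above the shelf, 55 mm above the ring's top; with the mark level it is 85 mm above the ring's top.
- leg_mark (a point): The length mark: a thin black groove round the leg, 85 mm below its top end. At the start it is hidden 30 mm below the top face of the cam ring, and it comes up out of the ring as the leg is drawn up. The point lies on the leg's axis.
- ring_top (a point): Point on the leg's axis at the height of the cam ring's top face, 150 mm above the shelf; belongs to the stand, axes as the stand's. The leg is at its length when leg_mark is level with this point.
- cam_lever (a joint): Swing of the cam ring with its lever, rad: 0 fully shut (hard stop; lever along the stand's +y), 1.0 fully open (towards the stand's +x). Shuts anticlockwise seen from above, about an upright axis 4 mm to the stand's -y side of the leg's axis. Stays where left. Below about 0.65 the cam bears on the leg and a few newtons are needed; shut, it clamps the leg (about 18 N).
- lever_grip (a point): On the lever's upright thumb paddle, 48 mm above the ring top, 34.5 mm out from the ring's turning axis. The paddle is a radial steel blade 5 mm thick (7 at its black tip), 23 to 46 mm out from that axis, up to 58 mm above the ring top. Fingers that hold the leg close above the ring are beside it: turning hand and leg anticlockwise about the leg's axis sweeps it shut with the side of a finger.
- plug_box: Bystander: open steel box 110 x 150 x 45 mm with a raised hinged lid at its far side and two glow plugs in it. Origin: centre of its underside.
- pulley: Bystander: blue anodised aluminium pulley, 68 mm across, 30 mm high, lying flat. Origin: centre of its underside.
- filter_bowl: Bystander: amber filter bowl, 72 mm across, 75 mm high, open upwards. Origin: centre of its underside.
- drain_cock: Bystander: small brass drain cock, 56 mm long, 35 mm high. Origin: centre of its underside.
- lamp_head: Bystander: the aluminium floodlight head with its bracket, 160 x 125 x 37 mm, lying face up. Origin: centre of the lamp's underside.
- spanner: Bystander: steel spanner, 170 mm long, lying flat. Origin: centre of its underside.
- oil_filter: Bystander: white oil filter canister, 76 mm across, 95 mm high. Origin: centre of its underside.
There are look-alikes about, which are no part of the job. What is meant by the ballast is not turquoise or yellow, and is the larger of those in its own colour.

How it is judged (in metres and radians):
On the way, in this order (a step that is already met when the one before it is completed fails the run):
1. the ballast is lowered into the pocket while still gripped (contact force between the fingers and ballast above 1 N and horizontal distance between ballast and pocket below 0.006 m and z of ballast in the frame of pocket below 0.006 m and angle between the y axis of ballast and the y axis of stand, either way round below 0.12 rad), for 0.05 s.
2. the ballast lies flat and square on the pocket floor, let go (contact force between each of the arm, the fingers and ballast below 0.1 N and horizontal distance between ballast and pocket below 0.004 m and z of ballast in the frame of pocket below 0.002 m and angle between the z axis of ballast and the z axis of stand, either way round below 0.04 rad and angle between the y axis of ballast and the y axis of stand, either way round below 0.08 rad), for 0.2 s.
3. the leg is held by the fingers with its mark level with the ring top, the lever still open (contact force between the fingers and leg above 1 N and z of leg_mark in the frame of ring_top between -0.004 and 0.004 m and value of joint cam_lever above 0.5 rad), for 0.1 s.
At the end, for the whole second after the job is handed in: Lever shut within 0.12 rad; leg mark within 4 mm of the ring top; fingers still hold the leg (over 2 N), at rest; ballast in the pocket within 4 mm of its centre and 2 mm of its floor, flat within 0.04 and square within 0.08 rad; stand flat and shifted less than 40 mm (value of joint cam_lever below 0.12 rad and z of leg_mark in the frame of ring_top between -0.004 and 0.004 m and contact force between the fingers and leg above 2 N and linear speed of leg below 0.02 m/s and horizontal distance between ballast and pocket below 0.004 m and z of ballast in the frame of pocket below 0.002 m and angle between the z axis of ballast and the z axis of stand, either way round below 0.04 rad and angle between the y axis of ballast and the y axis of stand, either way round below 0.08 rad and angle between stand's own z axis and vertical below 0.03 rad and distance of stand from where it was at the start of the episode below 0.04 m); the arm keeps its last pose, push and grip.
It fails at once if the lever is swung onto the leg while its mark is off the ring top (value of joint cam_lever below 0.4 rad and (z of leg_mark in the frame of ring_top below -0.008 m or z of leg_mark in the frame of ring_top above 0.008 m)).
It fails at once if the stand is dragged or tipped (distance of stand from where it was at the start of the episode above 0.04 m or angle between stand's own z axis and vertical above 0.1 rad).
It fails at once if a bystander is pushed more than 25 mm (distance of any of plug_box, pulley, filter_bowl, drain_cock, lamp_head, spanner, oil_filter from where it was at the start of the episode above 0.025 m).
It also fails if it takes over 58 s, if anything falls off the work surface, if the arm or the gripper's body presses on something with over 40 N, if the wrist force passes 120 N, or if a joint passes its speed limit or range.

## Working session

There is one attempt and no reset: what is moved stays moved. The work goes in short steps, Python scripts to look and compute and a shell command to move; the robot and the scene stay as the last step left them, time stands still between calls to the robot, and variables do not carry over. Pictures are saved under pics/ and viewed, about 8 in all and at most 12, crops included, and the job is handed in when it is done.

```bash
mkdir -p pics; ls; cat > h.py <<'E'
import numpy as np,cv2
from workcell import status,imaging,arm,nets
def cam(n):
    c=imaging.camera(n);R=cv2.Rodrigues(np.array(c["rvec"],float))[0];c["R"]=R;c["t"]=np.array(c["tvec"],float).ravel();return c
def ray(c,uv):
    d=c["R"].T@np.array([(uv[0]-c["cx"])/c["fx"],(uv[1]-c["cy"])/c["fy"],1]);return -c["R"].T@c["t"],d
def atz(c,uv,z):
    o,d=ray(c,uv);return o+d*(z-o[2])/d[2]
def proj(c,P):
    p=c["R"]@np.array(P,float)+c["t"];return np.array([p[0]/p[2]*c["fx"]+c["cx"],p[1]/p[2]*c["fy"]+c["cy"]])
def save(c,n,crop=None,s=1):
    im=c["image"][...,::-1]
    if crop: r0,r1,a,b=crop;im=im[r0:r1,a:b]
    cv2.imwrite("pics/"+n,cv2.resize(im,None,fx=s,fy=s,interpolation=cv2.INTER_CUBIC))
def tool():
    s=status.get_state();return np.array(s["position"]),cv2.Rodrigues(np.array(s["ee_rot"],float))[0],s
E
python3 - <<'E'
from h import *
a=cam("scene");b=cam("top")
im=np.vstack([a["image"],b["image"]]);
cv2.imwrite("pics/a.png",cv2.resize(a["image"][...,::-1],(800,600)));cv2.imwrite("pics/b.png",cv2.resize(b["image"][...,::-1],(800,600)))
for n,c in (("scene",a),("top",b)):
    print(n,-c["R"].T@c["t"],c["fx"])
    for l in ("ballast","stand","leg_top","lever_grip","pocket"):
        print(l,[(np.round(d["point"]).tolist(),round(d["score"],2)) for d in nets.search_frame(l,n)])
p,R,s=tool();print(p,R.round(3),s)
E
```

```text
pics
scene [1679.30536383  -52.64739029 1155.2499537 ] 471.83483780517287
ballast [([203.0, 220.0], 0.76), ([235.0, 242.0], 0.71), ([182.0, 304.0], 0.7), ([184.0, 218.0], 0.43)]
stand [([217.0, 311.0], 0.75)]
leg_top [([242.0, 379.0], 0.19)]
lever_grip [([184.0, 336.0], 0.5), ([177.0, 330.0], 0.27)]
pocket [([215.0, 308.0], 0.87)]
top [ 363.43218777  -47.05432739 1262.62674692] 421.52445108411115
ballast [([214.0, 296.0], 0.8), ([254.0, 190.0], 0.79), ([255.0, 301.0], 0.7), ([164.0, 271.0], 0.64), ([182.0, 163.0], 0.38)]
stand [([186.0, 200.0], 0.96), ([217.0, 297.0], 0.59)]
leg_top []
lever_grip [([184.0, 165.0], 0.44)]
pocket [([186.0, 200.0], 0.6), ([183.0, 161.0], 0.24), ([147.0, 125.0], 0.21)]
[195.69855994 514.02141827 231.32425868] [[ 0.     0.356  0.935]
 [ 0.     0.935 -0.356]
 [-1.     0.    -0.   ]] {'time_s': 0.6, 'joint_pos': array([ 1.00416942e+00,  2.58578791e-01,  1.53499231e+00,  2.04023307e-05,
        1.34798600e+00, -2.02794128e-01]), 'qd': array([-2.47240941e-05,  6.88441110e-04,  1.03927111e-03, -5.79435381e-04,
        1.41693029e-03,  1.32273563e-03]), 'joint_efforts': array([-8.60160017e-04, -4.45672631e+01, -2.90768731e+01, -2.70379132e-04,
        1.11775495e-03,  9.78749796e-06]), 'position': array([195.69855994, 514.02141827, 231.32425868]), 'ee_rot': array([ 0.28550405,  1.55188459, -0.28544026]), 'ft_force': array([ 0.52420547,  0.14297635, -0.019646  ]), 'wrist_torque': array([-0.02154154, -0.00727487, -0.04181599]), 'grip_width': 85.41934642105439}
```

View pics/a.png

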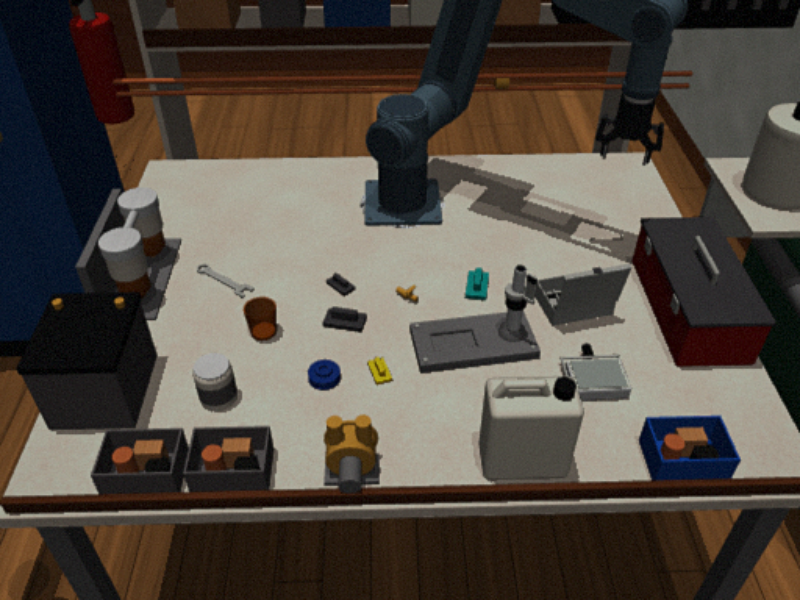

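View pics/b.png

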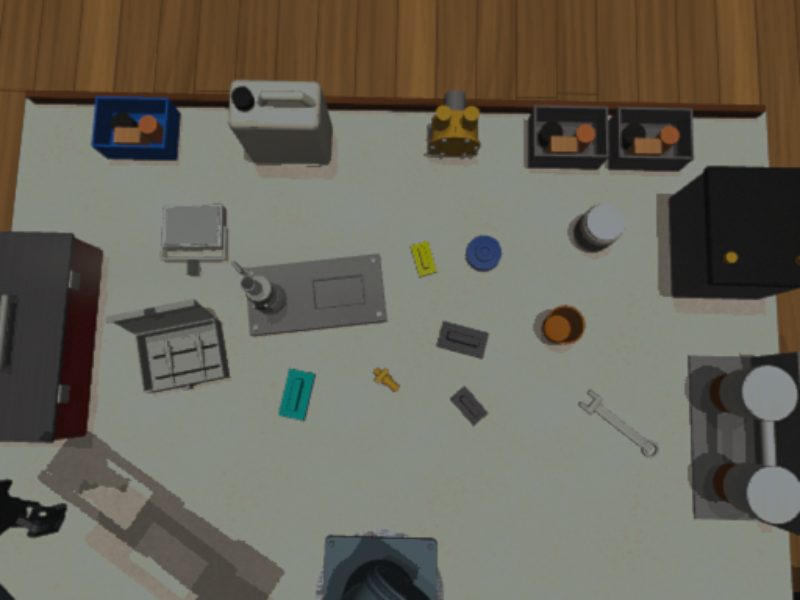

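Scene: the large dark ballast is at top px (296,217) and a smaller look-alike at (300,259). The stand is near (202,189), with its mast on the left (+y world) and the lever open towards the upper left. I'll measure these more closely.

```bash
cat > m.py <<'E'
from h import *
c=cam("top")
def rect(l,near,z):
    for d in nets.silhouettes(l,"top"):
        if np.hypot(d["point"][0]-near[0],d["point"][1]-near[1])<25:
            m=d["mask"].astype(np.uint8);ct=max(cv2.findContours(m,0,1)[0],key=cv2.contourArea)
            pts=np.array([atz(c,q[0],z)[:2] for q in ct],np.float32);r=cv2.minAreaRect(pts)
            print(l,d["score"],r,"\n",cv2.boxPoints(r).round(1).tolist());return
rect("ballast",(217,296),10);rect("stand",(186,200),24)
save(c,"c.png",(150,245,140,330),4)
np.save("c.npy",c,allow_pickle=True)
E
python3 m.py
```

```text
ballast 0.81 ((470.2303161621094, -145.0416259765625), (90.77117156982422, 53.21935272216797), 76.02611541748047) 
 [[433.3999938964844, -182.6999969482422], [485.1000061035156, -195.5], [507.0, -107.4000015258789], [455.3999938964844, -94.5999984741211]]
stand 0.83 ((547.1460571289062, 146.93846130371094), (143.55935668945312, 288.0668029785156), 5.197371482849121) 
 [[462.6000061035156, 283.8999938964844], [488.70001220703125, -3.0], [631.7000122070312, 10.0], [605.5999755859375, 296.8999938964844]]
```

View pics/c.png

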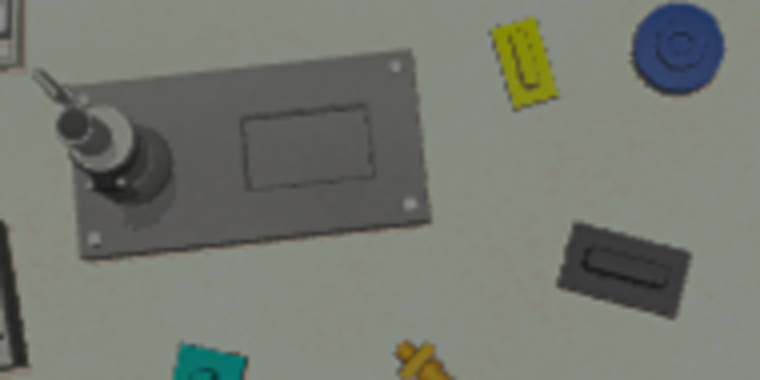

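```bash
cat > fit.py <<'E'
from h import *
from scipy.optimize import minimize
def box(c,x,y,th,dx,dy,z0,z1,cy=0,S=8):
    P=[]
    for a in(-1,1):
        for b in(-1,1):
            for z in(z0,z1):
                u,v=a*dx/2,cy+b*dy/2
                P.append(proj(c,[x+u*np.cos(th)-v*np.sin(th),y+u*np.sin(th)+v*np.cos(th),z]))
    return cv2.convexHull(np.array(P,np.float32))
def fit(c,g,p0,dx,dy,z0,z1,keep,roi):
    r0,r1,a,b=roi;S=8;G=g[r0:r1,a:b]
    def cost(p):
        h=box(c,p[0],p[1],p[2]/100,dx,dy,z0,z1)
        M=np.zeros(((r1-r0)*S,(b-a)*S),np.uint8)
        q=(h.reshape(-1,2)-[a,r0]+.5)*S-.5
        cv2.fillConvexPoly(M,np.round(q*16).astype(np.int32),255,shift=4)
        M=cv2.GaussianBlur(cv2.resize(M,(b-a,r1-r0),interpolation=cv2.INTER_AREA).astype(float)/255,(0,0),.5)
        m=M[keep];y=G[keep];A=np.c_[m,1-m];s,*_=np.linalg.lstsq(A,y,rcond=None);return np.mean((A@s-y)**2)
    best=None
    for k in range(3):
        r=minimize(cost,p0,method="Nelder-Mead",options=dict(initial_simplex=np.array(p0)+np.vstack([np.zeros(3),np.diag([8,8,8])/(1+k)])));p0=r.x
    return r.x,r.fun
E
cat > m2.py <<'E'
from fit import *
c=np.load("c.npy",allow_pickle=True).item();g=cv2.cvtColor(c["image"],cv2.COLOR_RGB2GRAY).astype(float)
def cl(u,v,z): return atz(c,[140+u/4-.375,150+v/4-.375],z)[:2]
bc=[cl(*q,14) for q in((572,222),(691,252),(676,318),(557,288))]
print("ballast clicks",np.mean(bc,0),bc[0]-bc[1])
yb=bc[0]-bc[1];thb=np.arctan2(-yb[0],yb[1])
roi=(195,240,272,322);keep=np.ones((45,50),bool);print("ballast fit",fit(c,g,[*np.mean(bc,0),thb*100],50,90,0,14,keep,roi))
pc=[cl(*q,23) for q in((240,118),(370,104),(375,178),(247,190))];print("pocket clicks",np.mean(pc,0).round(1),(pc[0]-pc[1]).round(1))
y=(pc[0]-pc[1])+(pc[3]-pc[2]);th=np.arctan2(-y[0],y[1]);yh=np.array([-np.sin(th),np.cos(th)])
s0=np.mean(pc,0)+45*yh;roi=(155,222,150,258);keep=np.ones((67,108),bool)
keep[:,:40]=False;keep[20:50,42:90]=False
r=fit(c,g,[*s0,th*100],130,260,0,24,keep,roi);print("stand fit",s0,th,r)
x,y,t=r[0];t/=100;yh=np.array([-np.sin(t),np.cos(t)]);s=np.array([x,y]);print("pocket",s-45*yh,"mast",s+85*yh)
print("leg px", [proj(c,[*(s+85*yh),z]) for z in (150,205)])
E
python3 m2.py
```

```text
ballast clicks [ 469.01512846 -144.95135243] [20.39323855 88.61348637]
ballast fit (array([ 469.67018963, -145.12513442,  -23.95684238]), np.float64(13.595775514364666))
pocket clicks [554.3  91.8] [-12.8  96.8]
stand fit [548.68974302 136.4704098 ] 0.12406614786982555 (array([548.161098  , 136.82426791,  13.39783443]), np.float64(27.87705926573997))
pocket [554.17210265  92.22754355] mast [536.80697812 221.06252502]
leg px [array([163.15048104, 184.51633279]), array([158.15006245, 181.08228829])]
```

```bash
python3 -m handwheel '[[4.5,5,-51.9,49.1,82.8,0,0],[4.5,5,-51.9,49.1,82.8,0,0],[4.5,5,-51.9,49.1,82.8,0,0],[4.5,5,-51.9,49.1,82.8,0,0],[4.5,5,-51.9,49.1,82.8,0,0],[4.5,5,-51.9,49.1,82.8,0,0],[4.5,5,-51.9,49.1,82.8,0,0],[4.5,5,-51.9,49.1,82.8,0,0],[4.5,5,-51.9,49.1,82.8,0,0],[4.5,5,-51.9,49.1,82.8,0,0],[4.5,5,-51.9,49.1,82.8,0,0],[4.5,5,-51.9,49.1,82.8,0,0]]'; cat > go.py <<'E'
import sys;from h import *
# target x y z yaw(deg) -> row in cm/deg
x,y,z,w=map(float,sys.argv[1:5]);p,R,s=tool()
w=np.radians(w);T=np.c_[[0,0,-1],[np.cos(w),np.sin(w),0],[np.sin(w),-np.cos(w),0]]
print("pos",p.round(1),"yaw",np.degrees(np.arctan2(R[1,1],R[0,1])).round(2),"F",s["ft_force"].round(1),"w",s["grip_width"],"t",s["time_s"],"q",s["joint_pos"].round(2))
print("row",((R.T@(np.array([x,y,z])-p))/10).round(2),np.degrees(cv2.Rodrigues(R.T@T)[0].ravel()).round(1))
E
python3 go.py 469.5 -145.1 80 -13.7
```

```text
time_s: 1.95
position: [425.9, -40.9, 189.7]
ee_rot: [1.384, 1.086, -1.382]
ft_force: [0.5, 0.0, -0.3]
grip_width: 45.2
pos [425.9 -40.9 189.7] yaw -13.69 F [ 0.5  0.  -0.3] w 45.21188249658448 t 1.95 q [-0.36  0.07  1.87  0.    1.2  -0.12]
row [10.98  6.69  9.09] [ 0.  -0.  -0.1]
```

```bash
python3 -m handwheel '[[4.5,5,6.7,9.1,0,0,0],[4.5,11,6.7,9.1,0,0,0],[4.5,11,6.7,9.1,0,0,0],[4.5,11,6.7,9.1,0,0,0],[4.5,11,6.7,9.1,0,0,0],[4.5,11,6.7,9.1,0,0,0]]';python3 go.py 469.5 -145.1 17 -13.7
python3 - <<'E'
from h import *
c=cam("scene");u=proj(c,[469.5,-145,40]).astype(int);print(u)
a=cam("top");v=proj(a,[469.5,-145,40]).astype(int)
f=lambda c,u:cv2.resize(c["image"][u[1]-40:u[1]+40,u[0]-40:u[0]+40,::-1],(400,400),interpolation=cv2.INTER_CUBIC)
cv2.imwrite("pics/d.png",np.hstack([f(c,u),f(a,v)]))
E
```

```text
time_s: 2.55
position: [469.7, -144.6, 80.6]
ee_rot: [1.384, 1.086, -1.382]
ft_force: [-0.1, 0.7, 0.4]
grip_width: 44.6
pos [ 469.7 -144.6   80.6] yaw -13.69 F [-0.1  0.7  0.4] w 44.60486279558346 t 2.55 q [-0.53  0.31  1.87  0.    0.95 -0.29]
row [ 6.36 -0.01  0.06] [ 0.  -0.  -0.1]
[219 197]
```

View pics/d.png

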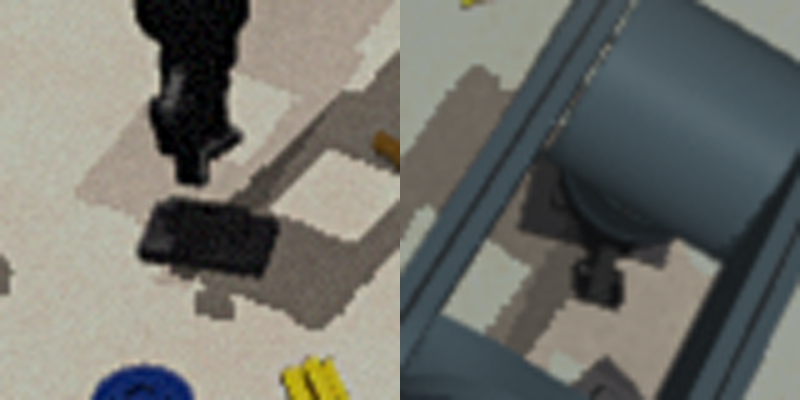

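```bash
python3 - <<'E'
from h import *
from fit import fit
c=cam("scene")
for P in ([469.7,-144.6,80.6],[469.5,-145.1,14],[469.5,-145.1,38]): q=proj(c,P);print(P,q.round(1),"crop",((q-[179,157])*5).round(0))
np.save("s.npy",c,allow_pickle=True)
g=cv2.cvtColor(c["image"],cv2.COLOR_RGB2GRAY).astype(float)
print([ (np.round(d["point"]),d["score"]) for d in nets.search_frame("ballast","scene")])
E
```

```text
[469.7, -144.6, 80.6] [219.3 189.1] crop [201. 160.]
[469.5, -145.1, 14] [220.1 203.2] crop [205. 231.]
[469.5, -145.1, 38] [219.7 198.2] crop [204. 206.]
[(array([180., 305.]), 0.78), (array([234., 244.]), 0.68), (array([202., 218.]), 0.54)]
```

```bash
python3 -m handwheel '[[4.5,4,0,0.05,0,0,0],[4.5,6.3,0,0.05,0,0,0],[4.5,6.3,0,0.05,0,0,0],[4.5,6.3,0,0.05,0,0,0],[0.5,6.3,0,0.05,0,0,0],[0.5,6.3,0,0.05,0,0,0],[0.5,6.3,0,0.05,0,0,0],[0.5,6.3,0,0.05,0,0,0],[0.5,6.3,0,0.05,0,0,0],[0.5,6.3,0,0.05,0,0,0]]';python3 go.py 469.5 -145.1 100 -13.7
```

```text
time_s: 3.75
position: [470.6, -145.2, 20.1]
ee_rot: [1.383, 1.083, -1.379]
ft_force: [-2.5, 1.5, 8.0]
grip_width: 14.4
pos [ 470.6 -145.2   20.1] yaw -13.58 F [-2.5  1.5  8. ] w 14.429740745399439 t 3.75 q [-0.53  0.41  1.93  0.    0.8  -0.29]
row [-7.99 -0.07  0.02] [ 0.1  0.1 -0.3]
```

```bash
python3 -m handwheel '[[0.5,0,0,0,0,0,0],[0.5,-2,0,0,0,0,0],[0.5,-6,0,0,0,0,0],[0.5,-8,0,0,0,0,0],[0.5,-8,0,0,0,0,0],[0.5,-8,0,0,0,0,0]]';python3 go.py 554.2 92.2 100 7.7
```

```text
time_s: 4.35
position: [469.7, -144.7, 99.5]
ee_rot: [1.383, 1.083, -1.379]
ft_force: [-0.3, 0.6, -7.9]
grip_width: 14.4
pos [ 469.7 -144.7   99.5] yaw -13.59 F [-0.3  0.6 -7.9] w 14.377292073580643 t 4.35 q [-0.53  0.29  1.85  0.    1.   -0.29]
row [ -0.06   2.65 -25.02] [-21.3   0.1  -0.2]
```

```bash
python3 -m handwheel '[[0.5,0,2.65,-25,-21.3,0,0],[0.5,0,2.65,-25,-21.3,0,0],[0.5,0,2.65,-25,-21.3,0,0],[0.5,0,2.65,-25,-21.3,0,0],[0.5,0,2.65,-25,-21.3,0,0],[0.5,0,2.65,-25,-21.3,0,0],[0.5,0,2.65,-25,-21.3,0,0],[0.5,0,2.65,-25,-21.3,0,0]]';python3 go.py 554.2 92.2 50 7.7
```

```text
time_s: 5.15
position: [552.5, 91.4, 97.5]
ee_rot: [1.108, 1.268, -1.111]
ft_force: [-0.5, -0.7, -6.3]
grip_width: 14.6
pos [552.5  91.4  97.5] yaw 7.72 F [-0.5 -0.7 -6.3] w 14.564923472747019 t 5.15 q [-0.03  0.4   1.69 -0.    1.06 -0.17]
row [ 4.75  0.18 -0.07] [0.  0.1 0. ]
```

```bash
python3 -m handwheel '[[0.5,2.5,0.2,-0.05,0,0,0],[0.5,4.5,0.2,-0.05,0,0,0],[0.5,4.5,0.2,-0.05,0,0,0],[0.5,4.5,0.2,-0.05,0,0,0]]';python3 go.py 554.2 92.2 34 7.7
python3 - <<'E'
from h import *
c=cam("scene");u=proj(c,[554,92,30]).astype(int);print(u)
a=cam("top");v=proj(a,[554,92,30]).astype(int);np.save("s.npy",c,allow_pickle=True)
f=lambda c,u:cv2.resize(c["image"][u[1]-35:u[1]+35,u[0]-35:u[0]+35,::-1],(400,400),interpolation=cv2.INTER_CUBIC)
cv2.imwrite("pics/e.png",np.hstack([f(c,u),f(a,v)]))
E
```

```text
time_s: 5.55
position: [553.9, 90.7, 52.2]
ee_rot: [1.108, 1.269, -1.113]
ft_force: [0.6, 0.3, -6.8]
grip_width: 14.9
pos [553.9  90.7  52.2] yaw 7.6 F [ 0.6  0.3 -6.8] w 14.941135921269566 t 5.55 q [-0.03  0.46  1.72 -0.    0.96 -0.17]
row [ 1.82  0.05 -0.15] [-0.1  0.1  0.1]
[289 215]
```

View pics/e.png

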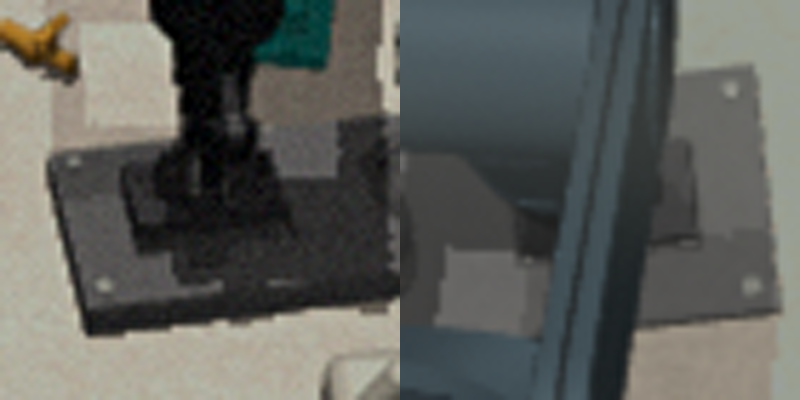

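```bash
python3 -m handwheel '[[0.5,0,0.05,-0.15,0,0,0],[0.5,0.5,0.05,-0.15,0,0,0],[0.5,1,0.05,-0.15,0,0,0],[0.5,1.4,0.05,-0.15,0,0,0],[0.5,1.8,0.05,-0.15,0,0,0],[0.5,1.9,0.05,-0.15,0,0,0],[0.5,1.9,0.05,-0.15,0,0,0]]';python3 go.py 554.2 92.2 33 7.7
```

```text
time_s: 6.35
position: [555.6, 92.7, 34.3]
ee_rot: [1.109, 1.266, -1.111]
ft_force: [1.0, 0.9, -6.8]
grip_width: 14.1
pos [555.6  92.7  34.3] yaw 7.65 F [ 1.   0.9 -6.8] w 14.142876099322596 t 6.35 q [-0.03  0.49  1.74 -0.    0.92 -0.16]
row [ 0.13 -0.14  0.04] [-0.1  0.2 -0.1]
```

```bash
python3 -m handwheel '[[0.5,0.15,-0.14,0,0,0,0],[0.5,0.3,-0.14,0,0,0,0],[0.5,0.3,-0.14,0,0,0,0]]';python3 go.py 554.2 92.2 33 7.7
```

```text
time_s: 6.65
position: [555.7, 92.7, 34.1]
ee_rot: [1.111, 1.263, -1.108]
ft_force: [-4.0, 0.6, 13.0]
grip_width: 14.8
pos [555.7  92.7  34.1] yaw 7.65 F [-4.   0.6 13. ] w 14.797677395809423 t 6.65 q [-0.03  0.48  1.74 -0.    0.91 -0.16]
row [ 0.11 -0.15  0.03] [-0.1  0.2 -0.3]
```

```bash
python3 -m handwheel '[[0.5,0.05,0,0,0,0,0],[0.5,0.05,0,0,0,0,0],[4,0,0,0,0,0,0],[4,0,0,0,0,0,0],[4,0,0,0,0,0,0],[4,-3,0,0,0,0,0],[4,-8,0,0,0,0,0],[4,-13,0,0,0,0,0],[4,-17,0,0,0,0,0],[4,-21,0,0,0,0,0],[4,-24,0,0,0,0,0]]';python3 go.py 536.8 221.1 270 -30
```

```text
time_s: 7.75
position: [555.0, 93.3, 277.3]
ee_rot: [1.112, 1.26, -1.105]
ft_force: [0.6, 0.2, 0.4]
grip_width: 39.8
pos [555.   93.3 277.3] yaw 7.65 F [0.6 0.2 0.4] w 39.802234492046836 t 7.75 q [-0.03  0.25  1.43 -0.    1.45 -0.16]
row [  0.68  -0.1  -12.91] [37.7  0.  -0.6]
```

```bash
python3 -m handwheel '[[4.5,0.5,-0.1,-12.9,37.7,0,-0.5],[4.5,0.5,-0.1,-12.9,37.7,0,-0.5],[4.5,0.5,-0.1,-12.9,37.7,0,-0.5],[4.5,0.5,-0.1,-12.9,37.7,0,-0.5],[4.5,0.5,-0.1,-12.9,37.7,0,-0.5],[4.5,0.5,-0.1,-12.9,37.7,0,-0.5],[4.5,0.5,-0.1,-12.9,37.7,0,-0.5]]';python3 go.py 536.8 221.1 250 -30
python3 - <<'E'
from h import *
c=cam("scene");u=proj(c,[545,150,110]).astype(int);print(u)
a=cam("top");v=proj(a,[548,137,60]).astype(int);np.save("s.npy",c,allow_pickle=True);np.save("c2.npy",a,allow_pickle=True)
f=lambda c,u,k:cv2.resize(c["image"][u[1]-k:u[1]+k,u[0]-k:u[0]+k,::-1],(400,400),interpolation=cv2.INTER_CUBIC)
cv2.imwrite("pics/f.png",np.hstack([f(c,u,50),f(a,v,60)]))
print(u,v)
B=np.array([536.8,221.1])
for z in (150,205): print(z,proj(c,[*B,z]))
E
```

```text
time_s: 8.45
position: [536.9, 220.9, 271.8]
ee_rot: [1.582, 0.914, -1.582]
ft_force: [0.5, -1.1, 0.1]
grip_width: 45.5
pos [536.9 220.9 271.8] yaw -29.92 F [ 0.5 -1.1  0.1] w 45.525858951960466 t 8.45 q [ 0.2   0.29  1.39 -0.    1.46  0.72]
row [ 2.18 -0.02 -0.01] [ 0.1  0.  -0.1]
[308 195]
[308 195] [199 186]
150 [330.66836041 184.74958505]
205 [332.47777097 171.64529116]
```

View pics/f.png

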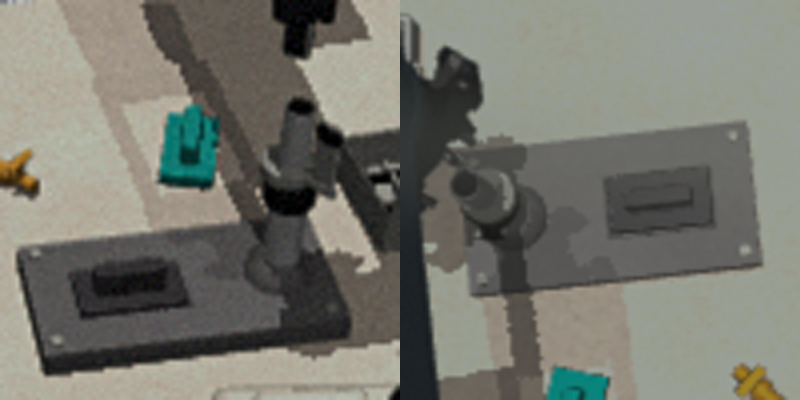

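```bash
python3 -m handwheel '[[4.5,3,0,0,0,0,0],[4.5,6,0,0,0,0,0],[4.5,8,0,0,0,0,0],[4.5,10,0,0,0,0,0],[4.5,11.7,0,0,0,0,0],[4.5,11.7,0,0,0,0,0],[4.5,11.7,0,0,0,0,0]]';python3 go.py 536.8 221.1 153 -30
```

```text
time_s: 9.25
position: [537.3, 220.3, 155.1]
ee_rot: [1.583, 0.913, -1.583]
ft_force: [-0.4, 0.8, 0.4]
grip_width: 45.0
pos [537.3 220.3 155.1] yaw -29.97 F [-0.4  0.8  0.4] w 45.02051555103418 t 9.25 q [ 0.2   0.37  1.57 -0.    1.2   0.72]
row [ 0.21 -0.08 -0.04] [ 0.   0.  -0.1]
```

No contact on the way down. I'll close gently on the leg.

```bash
python3 -m handwheel '[[4.5,0.1,-0.05,0,0,0,0],[3.2,0.1,-0.05,0,0,0,0],[2,0.1,-0.05,0,0,0,0],[1,0.1,-0.05,0,0,0,0],[1,0.1,-0.05,0,0,0,0],[1,0.1,-0.05,0,0,0,0],[1,0.1,-0.05,0,0,0,0],[1,0.1,-0.05,0,0,0,0]]';python3 go.py 536.8 221.1 153 -30;python3 - <<'E'
from h import *
c=cam("scene");u=proj(c,[536.8,221.1,175]).astype(int)
save(c,"g.png",(u[1]-40,u[1]+40,u[0]-50,u[0]+50),6);print(u)
E
```

```text
time_s: 10.05
position: [536.3, 221.3, 155.4]
ee_rot: [1.583, 0.915, -1.582]
ft_force: [-4.4, 2.3, 5.9]
grip_width: 23.9
pos [536.3 221.3 155.4] yaw -29.94 F [-4.4  2.3  5.9] w 23.88841972187887 t 10.05 q [ 0.2   0.37  1.57 -0.    1.2   0.72]
row [ 0.24  0.05 -0.01] [ 0.1 -0.  -0. ]
[331 178]
```

View pics/g.png

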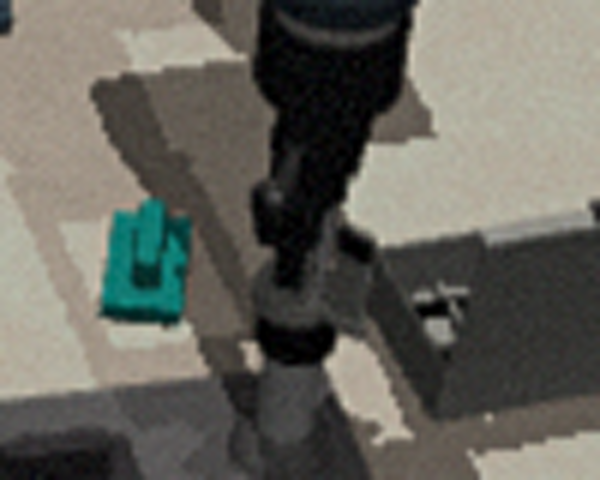

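```bash
python3 -m handwheel '[[1,0,0,0,0,0,0],[1,-1,0.05,0,0,0,0],[1,-2,0.05,0,0,0,0],[1,-2.6,0.05,0,0,0,0],[1,-3,0.05,0,0,0,0],[1,-3,0.05,0,0,0,0],[1,-3,0.05,0,0,0,0],[1,-3,0.05,0,0,0,0]]';python3 go.py 536.8 221.1 185.4 -30;python3 - <<'E'
from h import *
c=cam("scene");u=proj(c,[536.8,221.1,175]).astype(int)
save(c,"i.png",(u[1]-20,u[1]+30,u[0]-25,u[0]+35),12)
for z in(150,155,185):print(((proj(c,[536.8,221.1,z])-u+[25,20])*12).round())
E
```

```text
time_s: 10.9
position: [536.3, 221.2, 185.1]
ee_rot: [1.583, 0.915, -1.583]
ft_force: [-3.5, 3.8, -2.6]
grip_width: 23.9
pos [536.3 221.2 185.1] yaw -29.94 F [-3.5  3.8 -2.6] w 23.91934057785035 t 10.9 q [0.2  0.35 1.53 0.   1.27 0.72]
row [-0.03  0.05 -0.02] [ 0.1 -0.   0. ]
[296. 321.]
[298. 307.]
[310. 222.]
```

View pics/i.png

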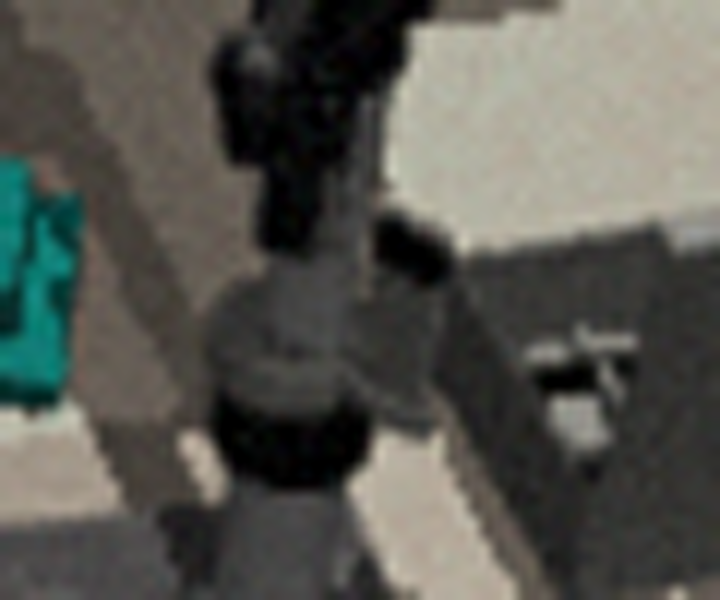

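```bash
python3 -m handwheel '[[1,-0.03,0,0,-8,0,0],[1,-0.03,0,0,-16,0,0],[1,-0.03,0,0,-22,0,0],[1,-0.03,0,0,-28,0,0],[1,-0.03,0,0,-34,0,0],[1,-0.03,0,0,-40,0,0],[1,-0.03,0,0,-40,0,0]]';python3 go.py 536.8 221.1 185.4 72; python3 -c "
from h import *
print(tool()[2]['wrist_torque'].round(2))"
```

```text
time_s: 11.65
position: [537.4, 221.1, 185.4]
ee_rot: [1.08, 1.286, -1.077]
ft_force: [1.2, 2.0, -3.4]
grip_width: 24.0
pos [537.4 221.1 185.4] yaw 10.09 F [ 1.2  2.  -3.4] w 23.985933078213108 t 11.65 q [ 0.2   0.35  1.53 -0.    1.27  0.02]
row [-0.   -0.06 -0.02] [-61.9   0.1  -0.1]
[ 0.28 -0.11  0.03]
```

```bash
python3 -m handwheel '[[1,0,0,0,-6,0,0],[1,0,0,0,-12,0,0],[1,0,0,0,-18,0,0],[1,0,0,0,-24,0,0],[1,0,0,0,-30,0,0],[1,0,0,0,-36,0,0],[1,0,0,0,-42,0,0],[1,0,0,0,-46,0,0],[1,0,0,0,-50,0,0],[1,0,0,0,-50,0,0]]';python3 go.py 536.8 221.1 185.4 72; python3 - <<'E'
from h import *
print(tool()[2]['wrist_torque'].round(2))
a=cam("top");v=proj(a,[536,221,170]).astype(int)
c=cam("scene");u=proj(c,[536.8,221.1,175]).astype(int)
f=lambda c,u,k:cv2.resize(c["image"][u[1]-k:u[1]+k,u[0]-k:u[0]+k,::-1],(400,400),interpolation=cv2.INTER_CUBIC)
cv2.imwrite("pics/j.png",np.hstack([f(c,u,28),f(a,v,40)]))
E
```

```text
time_s: 12.65
position: [538.7, 221.6, 185.1]
ee_rot: [0.412, 1.528, -0.408]
ft_force: [3.0, 5.0, -5.3]
grip_width: 23.7
pos [538.7 221.6 185.1] yaw 60.01 F [ 3.   5.  -5.3] w 23.73637429614915 t 12.65 q [ 0.2   0.35  1.53  0.    1.26 -0.85]
row [-0.03 -0.14 -0.14] [-12.    0.2  -0.2]
[ 0.68 -0.22 -0.  ]
```

View pics/j.png

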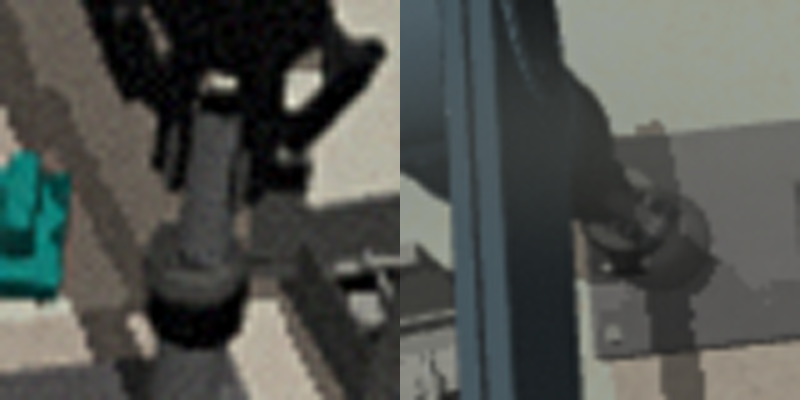

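```bash
python3 -m handwheel '[[1,-0.03,-0.05,-0.05,-4,0,0],[1,-0.03,-0.05,-0.05,-8,0,0],[1,-0.03,-0.05,-0.05,-11,0,0],[1,-0.03,-0.05,-0.05,-14,0,0],[1,-0.03,-0.05,-0.05,-14,0,0]]';python3 go.py 536.8 221.1 185.4 85; python3 -c "
from h import *
print(tool()[2]['wrist_torque'].round(2))"
```

```text
time_s: 13.25
position: [538.9, 222.0, 185.1]
ee_rot: [0.224, 1.554, -0.219]
ft_force: [2.6, 5.0, -5.4]
grip_width: 24.0
pos [538.9 222.  185.1] yaw 73.8 F [ 2.6  5.  -5.4] w 23.959774820261142 t 13.25 q [ 0.2   0.35  1.53  0.    1.26 -1.09]
row [-0.03 -0.15 -0.18] [-11.2   0.3  -0.2]
[ 0.5  -0.08  0.05]
```

```bash
python3 -m handwheel '[[1,0,0,0,-3,0,0],[1,0,0,0,-6,0,0],[1,0,0,0,-8,0,0],[1,0,0,0,-8,0,0]]';python3 go.py 536.8 221.1 185.4 90; python3 - <<'E'
from h import *
print(tool()[2]['wrist_torque'].round(2))
c=cam("scene");u=proj(c,[536.8,221.1,175]).astype(int)
a=cam("top");v=proj(a,[548,137,60]).astype(int);np.save("c3.npy",a,allow_pickle=True);np.save("s3.npy",c,allow_pickle=True)
f=lambda c,u,k:cv2.resize(c["image"][u[1]-k:u[1]+k,u[0]-k:u[0]+k,::-1],(400,400),interpolation=cv2.INTER_CUBIC)
cv2.imwrite("pics/k.png",np.hstack([f(c,u,28),f(a,v,55)]))
M=[536.8,221.1]
for ang in(0,.1,.3,.6,1.0):
  t=np.radians(97.7)-ang;ax=np.array(M)-4*np.array([np.cos(np.radians(97.7)),np.sin(np.radians(97.7))])
  q=proj(c,[*(ax+34.5*np.array([np.cos(t),np.sin(t)])),198]);q2=proj(c,[*(ax+46*np.array([np.cos(t),np.sin(t)])),208])
  print(ang,((q-u+28)*400/56).round(),((q2-u+28)*400/56).round())
print([(d["point"],d["score"]) for d in nets.search_frame("lever_grip","scene")],u)
E
```

```text
time_s: 13.65
position: [539.2, 222.3, 185.0]
ee_rot: [0.117, 1.562, -0.112]
ft_force: [1.5, 5.0, -2.5]
grip_width: 24.3
pos [539.2 222.3 185. ] yaw 81.64 F [ 1.5  5.  -2.5] w 24.309422448770814 t 13.65 q [ 0.2   0.35  1.53  0.    1.26 -1.23]
row [-0.04 -0.15 -0.22] [-8.4  0.3 -0.2]
[ 0.35  0.24 -0.29]
0 [275. 160.] [303. 140.]
0.1 [277. 165.] [306. 146.]
0.3 [279. 175.] [308. 159.]
0.6 [275. 189.] [303. 179.]
1.0 [260. 205.] [283. 200.]
[([183.9, 340.2], 0.61)] [331 178]
```

View pics/k.png

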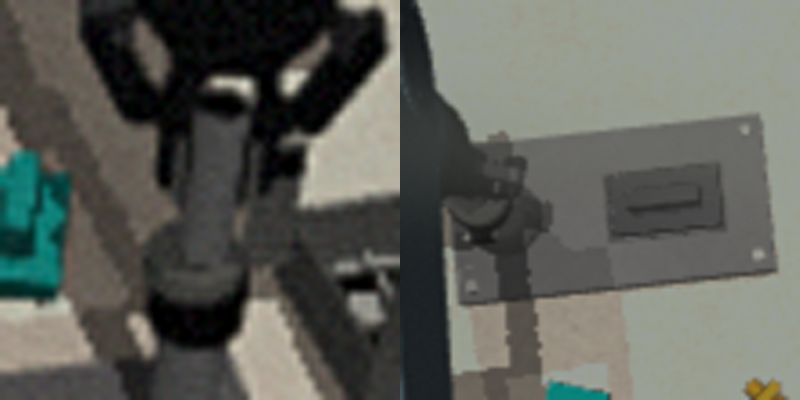

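```bash
python3 -m handwheel '[[1,0,0,0,-2,0,0],[1,0,0,0,-4,0,0],[1,0,0,0,-4,0,0],[1,0,0,0,-4,0,0]]';python3 go.py 536.8 221.1 185.4 90; python3 -c "
from h import *
print(tool()[2]['wrist_torque'].round(2))"
```

```text
time_s: 14.2
position: [539.4, 222.5, 185.0]
ee_rot: [0.064, 1.563, -0.058]
ft_force: [0.5, 5.6, -4.2]
grip_width: 24.0
pos [539.4 222.5 185. ] yaw 85.54 F [ 0.5  5.6 -4.2] w 24.029771805670315 t 14.2 q [ 0.2   0.35  1.53  0.    1.26 -1.29]
row [-0.04 -0.16 -0.25] [-4.5  0.4 -0.2]
[ 0.41  0.21 -0.49]
```

```bash
cat > m3.py <<'E'
from fit import *
for f in("c2.npy","c3.npy","now"):
    c=cam("top") if f=="now" else np.load(f,allow_pickle=True).item();g=cv2.cvtColor(c["image"],cv2.COLOR_RGB2GRAY).astype(float)
    roi=(155,222,190,258);keep=np.zeros((67,68),bool);keep[:,18:]=True;keep[20:50,5:50]=False;keep[40:,:25]=False
    r=fit(c,g,[548,137,13.4],130,260,0,24,keep,roi);x,y,t=r[0];t/=100
    print(f,r,"mast",x-85*np.sin(t),y+85*np.cos(t))
c=cam("scene");u=proj(c,[539,222,165]).astype(int);save(c,"l.png",(u[1]-25,u[1]+25,u[0]-30,u[0]+30),12);print(u)
for th in(97.7,102):
 t=np.radians(th);e=np.array([np.cos(t),np.sin(t)]);ax=np.array([538.5,222])-4*e
 for ang in(0,.12,.3):
  t2=t-ang;e2=np.array([np.cos(t2),np.sin(t2)]);print(th,ang,[((proj(c,[*(ax+r*e2),z])-u+[30,25])*12).round() for r,z in((46,208),(46,160),(34.5,198))])
E
python3 m3.py
```

```text
c2.npy (array([548.15533245, 136.70386045,  13.4918375 ]), np.float64(33.409403906912985)) mast 536.7220310503525 220.93140712788312
c3.npy (array([548.10528276, 136.72608477,  13.49359392]), np.float64(33.70600246798249)) mast 536.6705019688225 220.95343061229653
now (array([548.1656495 , 136.71062266,  13.48748696]), np.float64(33.542596488243355)) mast 536.7360124566377 220.93866666783825
[331 181]
97.7 0 [array([537., 167.]), array([515., 305.]), array([491., 200.])]
97.7 0.12 [array([543., 180.]), array([520., 318.]), array([495., 210.])]
97.7 0.3 [array([546., 200.]), array([523., 338.]), array([497., 225.])]
102 0 [array([533., 159.]), array([511., 297.]), array([488., 195.])]
102 0.12 [array([540., 172.]), array([518., 310.]), array([493., 205.])]
102 0.3 [array([545., 192.]), array([523., 330.]), array([497., 220.])]
```

View pics/l.png

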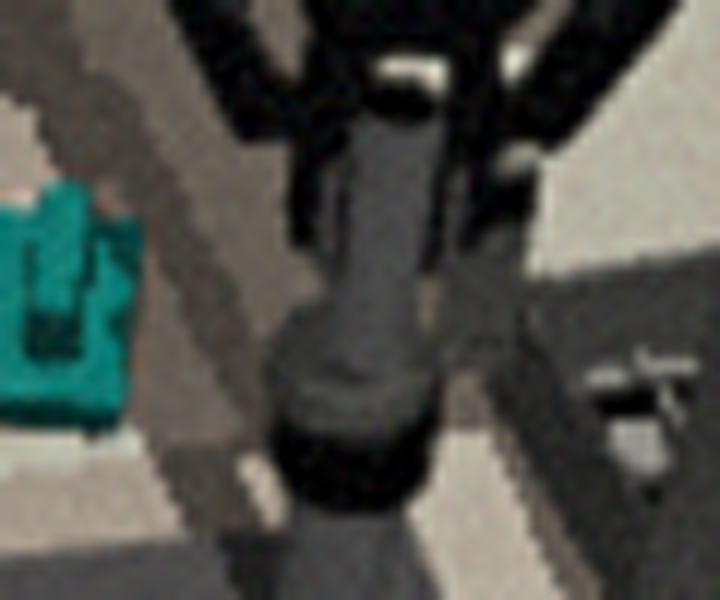

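```bash
python3 -m handwheel '[[1,-0.02,-0.05,-0.1,-2,0,0],[1,-0.02,-0.1,-0.2,-4,0,0],[1,-0.02,-0.1,-0.25,-5,0,0],[1,-0.02,-0.1,-0.25,-5,0,0],[1,-0.02,-0.1,-0.25,-5,0,0]]';python3 go.py 536.8 221.1 185.4 90; python3 -c "
from h import *
print(tool()[2]['wrist_torque'].round(2));c=cam('scene');u=np.array([331,181])
for z in(146,150,154):print(((proj(c,[549.1,220.4,z])-u+[30,25])*12).round())
d=nets.search_frame('lever_grip','scene');print([(x['point'],x['score']) for x in d]);print([(x['point'],x['score']) for x in nets.search_frame('leg_mark','scene')])
save(c,'n.png',(156,206,301,361),12)"
```

```text
time_s: 14.8
position: [536.9, 221.9, 185.1]
ee_rot: [-0.002, 1.564, 0.009]
ft_force: [1.0, 5.5, -3.8]
grip_width: 24.3
pos [536.9 221.9 185.1] yaw 90.4 F [ 1.   5.5 -3.8] w 24.328088082430703 t 14.8 q [ 0.2   0.34  1.53  0.    1.26 -1.38]
row [-0.03 -0.08 -0.01] [ 0.4  0.4 -0.2]
[ 0.56  0.16 -0.74]
[359. 386.]
[360. 375.]
[362. 364.]
[([243.7, 136.1], 0.7), ([182.3, 338.3], 0.58)]
[([171.4, 331.5], 0.75), ([178.8, 144.9], 0.43)]
```

View pics/n.png

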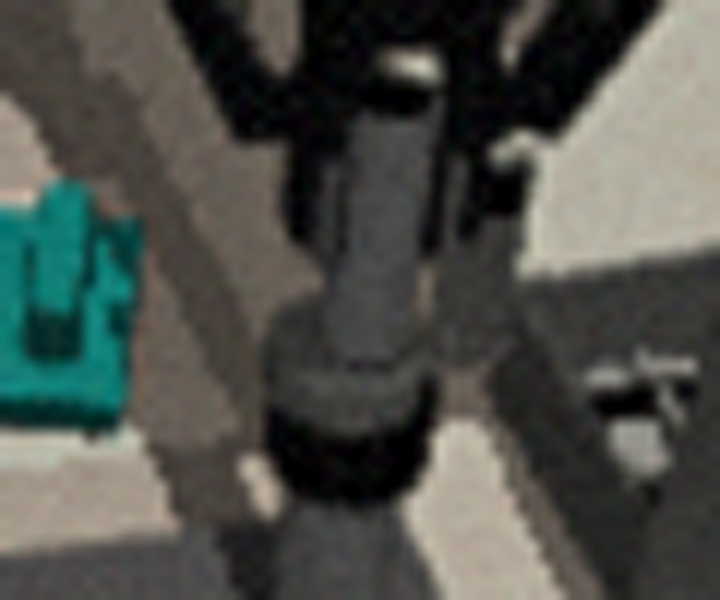

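```bash
sed -i 's/for f in("c2.npy","c3.npy","now")/for f in("now",)/; /^c=cam("scene")/,$d' m3.py; cat >> m3.py <<'E'
s=cam("scene");R=np.array([331,178])-28
im=cv2.cvtColor(s["image"],cv2.COLOR_RGB2GRAY)
M=np.array([536.8,221.0]);Y=np.array([-np.sin(.1345),np.cos(.1345)]);X=np.array([Y[1],-Y[0]])
for ang in(0,.1,.2,.3,.5): 
  e=np.cos(ang)*Y+np.sin(ang)*X;print(ang,[proj(s,[*(M-4*Y+r*e),z]).round(1) for r,z in((34.5,198),(46,208),(23,208))])
print("legtop c,front",proj(s,[*M,235]).round(1),proj(s,[549.3,*M[1:],235]).round(1))
print(im[160:184,328:350])
E
python3 m3.py
```

```text
now (array([547.26391486, 136.50135383,  15.22013764]), np.float64(34.894815487293435)) mast 534.3766886559869 220.51872941533694
0 [array([341.5, 172.4]), array([345.4, 169.5]), array([338.4, 170.3])]
0.1 [array([341.8, 173. ]), array([345.7, 170.5]), array([338.5, 170.8])]
0.2 [array([341.9, 173.7]), array([346. , 171.4]), array([338.6, 171.2])]
0.3 [array([342. , 174.4]), array([346.1, 172.3]), array([338.7, 171.7])]
0.5 [array([341.8, 175.8]), array([345.8, 174.1]), array([338.5, 172.6])]
legtop c,front [333.5 164.2] [334.1 166.7]
[[  2   8   0   3  23  73  94 103  96  49   7   3   6   9  39 132  38   1
    8  10   7  10]
 [ 11  15  11  15  36  91 140 182 179  97  15   1   4   0  29  70  10   5
    1  17  13  11]
 [ 16   2   2   6  12  34  51  81 114  85  17   4  16  19   3  16   4   2
    9   6   5   3]
 [  9  14  12   4   0   0   2  13  32  39   1  15   2   0   5   0  12   4
    3   6  10   6]
 [  8  14   5  12   1   3   0   2  10  45  11   9  11   9   8  13  10   0
    5   5   1  38]
 [  7   5  22  38  22  15  12  17  28  42  14   0  16  11   9   7   0   1
    0   0  31 129]
 
[... 973 characters left out ...]
6  41  54  53  54  55  97 182
  179 181 178 172]
 [ 46  50  70  64  68  67  73  60  43  39  55  50  57  57  55  65 138 187
  184 178 179 178]
 [ 42  55  69  70  73  69  68  67  93  70  53  59  56  62  50  64 149 158
  144 164 138 116]
 [ 61  63  68  73  75  71  69  73 100  65  60  56  62  56  55  60  82  87
   68  83  72  61]
 [ 54  65  68  71  75  67  66  65  89  60  57  58  53  56  57  56  66  54
   58  51  51  52]
 [ 57  64  68  68  71  73  68  70  95  62  59  51  54  57  57  51  54  60
   54  56  51  55]
 [ 61  67  73  78  75  72  63  69  72  59  57  62  56  56  59  44  42  69
   57  58  62  57]
 [ 63  62  72  69  67  74  60  57  57  61  65  56  58  51  55  46  38  56
   57  61  55  55]]
```

```bash
python3 -m handwheel '[[1,0,0,0,1,0,0],[1,0,0,0,1.5,0,0],[1,0,0,0,1.5,0,0],[1,0,0,0,1.5,0,0],[1,0,0,0,1.5,0,0],[1,0,0,0,1.5,0,0]]';python3 go.py 536.8 221.1 185.4 90;python3 m3.py | head -1; python3 - <<'E'
from fit import *
print(tool()[2]['wrist_torque'].round(2))
c=cam("top");g=cv2.cvtColor(c["image"],cv2.COLOR_RGB2GRAY).astype(float)
t=.152;Y=np.array([-np.sin(t),np.cos(t)]);P=np.array([547.3,136.5])-45*Y;print("pocket",P)
v=proj(c,[*P,28]).astype(int);k=np.ones((30,40),bool);print("ballast",fit(c,g,[*P,15.2],50,90,24,28,k,(v[1]-15,v[1]+15,v[0]-20,v[0]+20)))
s=cam("scene");print([(x['point'],x['score']) for x in nets.search_frame('lever_grip','scene')])
im=cv2.cvtColor(s["image"],cv2.COLOR_RGB2GRAY);print(im[165:176,338:348])
E
```

```text
time_s: 15.65
position: [536.8, 221.9, 185.0]
ee_rot: [0.019, 1.564, -0.012]
ft_force: [0.8, 4.2, -2.3]
grip_width: 23.9
pos [536.8 221.9 185. ] yaw 88.89 F [ 0.8  4.2 -2.3] w 23.948794567176904 t 15.65 q [ 0.2   0.34  1.53  0.    1.26 -1.35]
row [-0.04 -0.08  0.  ] [-1.1  0.4 -0.2]
now (array([547.19413002, 136.4597377 ,  15.34025621]), np.float64(34.76905646533631)) mast 534.2059926733822 220.46157273316635
[ 0.3   0.37 -0.6 ]
pocket [554.11369185  92.01883991]
ballast (array([553.23295763,  92.34534586,  13.45410809]), np.float64(61.03625628413379))
[([181.5, 335.5], 0.77), ([179.1, 147.9], 0.53)]
[[  0   0   0   0   5  11   9   7   1   0]
 [  8  14   3   8   2  16  28  26   0  19]
 [  6   4   4   8  39  90 120 120  59  92]
 [  8  13   5  27 135 134 113 140 166 172]
 [ 39  39   9  22  87  83  64 118 186 180]
 [ 42  46  10  10  24  16  15 102 176 181]
 [ 45  47  19   2   0   3  23 135 183 179]
 [ 56  39  14   0   1   0  29 139 182 178]
 [ 60  27  11   8   3   2  50 178 182 178]
 [ 54  13  10  28  51  44  77 186 183 177]
 [ 58  22  26  46  54  56  94 186 183 177]]
```

```bash
python3 -c "
from workcell import arm;print(arm.sign_off())"
```

```text
the job is handed in; nothing more can be done
None
```

The lamp stand is ready and the job is handed in at about 16 s of the 58 s allowed. The sign-off reports no verdict, so what follows is from my own last checks.

- **Ballast:** I lowered the large dark weight into the pocket until it touched the floor, with contact at the height expected for a seated weight, and let it go. The last top-camera fit put it about 1 mm from the pocket centre and 0.02 rad off square.
- **Leg:** I drew it up 29.7 mm of the 30 mm needed, by the tool position. In the pictures the mark shows at the ring top and the leg's top edge is within about 1 px of where it should be. The fingers still hold it, at 24 mm opening.
- **Lever:** I swept it shut with the side of the finger by turning the hand. In the pictures it sits at 0 within about 0.1 rad. The wrist still reads about 0.6 N m of turning torque, which I took as the lever resting on its stop.

Two checks were less clean:
- **Stand shift:** the last push turned the stand about 0.02 rad and moved the mast about 2.5 mm, well inside the 40 mm limit. I then eased the hand back 1.5°.
- **Sweep angle:** the finger turned further than I had calculated before the lever reached its stop, and the lever joint could not be read directly. Its shut position rests on the pictures, the torque and the stand starting to turn.

I saw no sign of any bystander being touched, but I did not measure their positions at the end.

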